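Gauge the slots of brass glass clamps and shelve the true ones

ROBOT

A 6-joint arm with a two-finger parallel gripper is mounted at the origin on the work surface. World frame = base frame: x ahead of the robot, y to its left, z up, the work surface at z = 0. Lengths are in m, angles in rad, forces in N, time in s.
With the tool pointing down it reaches from about 0.35 to 0.975 m from the base axis. Payload 17.4 kg.
Tool frame: the origin (TCP) lies at the very end of the fingers, on their centre line; the grasp point (between the pads) lies 19 mm behind it; z points along the fingers, y is the line along which they close (so a half turn about z gives the same grasp; the last joint's range is limited). The gripper opens to 85 mm and grips with 20 to 120 N. Pads are 22 mm wide; open, the fingers measure 114 mm over their backs; the gripper's body (76 mm by 85 mm) begins 54 mm behind the grasp point. The pads swing forward as they close: fully open they stand 13 mm farther back than shut.
Start: joints at [-1.311, 0.116, 1.442, -0, 1.584, -0.038], TCP at [0.198, -0.645, 0.231] pointing down, gripper open.
Joint ranges: [-2.83, 2.83], [-0.83, 2.19], [0.07, 2.5], [-1.14, 4.28], [0.01, 3], [-2.97, 2.97]. Speed limits (rad/s): [1.89, 1.89, 2.22, 3.14, 3.14, 3.14].

INTERFACE

Orientations are given as a unit quaternion [w, x, y, z].
In Python, from rig import manip gives the robot as it stands.
- The arm moves only by the tool drive_tool, never from a script. Its argument "motion" is a list that holds one entry, the list of rows, each a list of 4 numbers: the shift along the world's x, y, z in mm, then the turn about the world's z in rad. In form: [[[tx, ty, tz, twist], ...]]. A call has 1 to 10 rows; each row shifts and turns the commanded pose from where the row before left it; what a row does not reach is not made up. A row lasts 1/10 s, in which the tool goes at most 50 mm and 8.59 degrees, less where a joint would pass 70% of its speed; a pose out of reach is approached as far as the arm can. A call is refused whole if a number of a shift passes 50 or a number of a turn 0.15, either way. A call with a gripper value outside its range is refused whole. "hand" is the closure, from -1 (fully open) to 1 (shut), so that 0 is half open, set as the call begins (left out, the last holds). The fingers move at their own pace and stop on an object; the grip force is fixed at half the most. Time passes only in rows, so rows that do not move let the fingers close. It gives the time, the measured TCP pose, the force, the opening and the grip force at its end, in the units of the state.
- manip.get_obs(): the state, without advancing time (a new reading comes with each control period).
- manip.grab_frame(name): name is "scene" or "top" or "wrist"; returns a dict with "pixels" (480x640x3 uint8, red, green, blue), "z_map" (480x640 float32, m along the optical axis (not along the pixel's ray), 0 where there is no reading), "vfov" (degrees; the focal length in pixels is half the picture's height over the tangent of half this angle, whatever the lens; pixels are square), "cx", "cy" (the principal point, pixels), "distortion" ([k1, k2, p1, p2, k3] as OpenCV has them; the pictures are not rectified), "origin" and "attitude" of the camera in the world; the wrist camera has in their place "T_tool_cam" (4x4, takes a point from camera to tool coordinates, whose origin is the TCP and whose axes are the flange's). Camera axes: x right, y up, looking along -z (the intrinsics and any distortion apply to the point x, -y, -z); pixel columns grow to the right and rows downward; lengths in m; the calibration is good to about 2 mm. A picture is of the moment at which its call begins: read the wrist's pose just before it.
- manip.job_done(): hands the job in; it is judged then, once.
The state is a dict: "time": time; "joint_positions": joint angles; "qd": joint speeds; "effort": joint torques, N m; "eef_pos": TCP position; "orientation": TCP orientation; "wrist_force": force on the tool from outside, world axes, zero at the start; "torque": the same for the moment, N m; "finger_gap": finger opening in m; "grasp_force": force on a finger pad.
Only numpy, scipy, OpenCV 4.12 (cv2) and the standard library are available. Lean on these libraries where they do the work, as an engineer would, in place of code of your own. Each camera call takes 0.05 s, during which the arm holds its last target. There are 200 camera calls.

TASK

Take the feeler gauge and slide its blade into the slot of every brass clamp in front of the fence, without forcing it: in a true clamp the blade goes home until the handle meets the clamp, in a choked one it stops part way. Finish with the feeler lying on its narrow rest as it was found, each true clamp set right way up on the sloping ledge with its underside flat on the board, and each choked clamp standing upright on the black rubber mat. Do not disturb the rings, can or screwdriver.

Things in the scene. Friction and masses are not known exactly. Their poses are not given: they have to be found in the camera images.
- clamp_a: brass glass clamp, one of 3 or 4 alike (None if absent): block 70 long (x), 46 wide (y), 56 high, 0.4 to 0.75 kg, origin at the centre of its underside. A 10 mm wide upright slot, closed above and below (16 to 44 mm up), runs along x from its front (-x) face, mouth flared to 14. Starts upright, front to the robot, 10 to 35 mm before the fence; slides on the bench at 2 to 8 N.
- clamp_a_mouth (a point): centre of the mouth of that clamp's slot, 35 mm in front (-x) of its origin, 30 mm up. True slots take the 6 mm blade until its handle meets the clamp (46 mm in); choked ones, unseen, narrow to 3 mm from 24 mm in and stop the blade there. Nothing seen from outside tells which: feel it.
- packing_a (a joint): grey plastic strip in that clamp's slot (m, 0 to 0.044): its front end is 8 mm in from the mouth at 0; slides back (+) ahead of the blade with 1.5 N of drag and stays where pushed: about 0.038 when the blade is fully home, about 0.016 where a choke stops it
- clamp_b: brass glass clamp, one of 3 or 4 alike (None if absent): block 70 long (x), 46 wide (y), 56 high, 0.4 to 0.75 kg, origin at the centre of its underside. A 10 mm wide upright slot, closed above and below (16 to 44 mm up), runs along x from its front (-x) face, mouth flared to 14. Starts upright, front to the robot, 10 to 35 mm before the fence; slides on the bench at 2 to 8 N.
- clamp_b_mouth (a point): centre of the mouth of that clamp's slot, 35 mm in front (-x) of its origin, 30 mm up. True slots take the 6 mm blade until its handle meets the clamp (46 mm in); choked ones, unseen, narrow to 3 mm from 24 mm in and stop the blade there. Nothing seen from outside tells which: feel it.
- packing_b (a joint): grey plastic strip in that clamp's slot (m, 0 to 0.044): its front end is 8 mm in from the mouth at 0; slides back (+) ahead of the blade with 1.5 N of drag and stays where pushed: about 0.038 when the blade is fully home, about 0.016 where a choke stops it
- clamp_c: brass glass clamp, one of 3 or 4 alike (None if absent): block 70 long (x), 46 wide (y), 56 high, 0.4 to 0.75 kg, origin at the centre of its underside. A 10 mm wide upright slot, closed above and below (16 to 44 mm up), runs along x from its front (-x) face, mouth flared to 14. Starts upright, front to the robot, 10 to 35 mm before the fence; slides on the bench at 2 to 8 N.
- clamp_c_mouth (a point): centre of the mouth of that clamp's slot, 35 mm in front (-x) of its origin, 30 mm up. True slots take the 6 mm blade until its handle meets the clamp (46 mm in); choked ones, unseen, narrow to 3 mm from 24 mm in and stop the blade there. Nothing seen from outside tells which: feel it.
- packing_c (a joint): grey plastic strip in that clamp's slot (m, 0 to 0.044): its front end is 8 mm in from the mouth at 0; slides back (+) ahead of the blade with 1.5 N of drag and stays where pushed: about 0.038 when the blade is fully home, about 0.016 where a choke stops it
- clamp_d: brass glass clamp, one of 3 or 4 alike (None if absent): block 70 long (x), 46 wide (y), 56 high, 0.4 to 0.75 kg, origin at the centre of its underside. A 10 mm wide upright slot, closed above and below (16 to 44 mm up), runs along x from its front (-x) face, mouth flared to 14. Starts upright, front to the robot, 10 to 35 mm before the fence; slides on the bench at 2 to 8 N.
- clamp_d_mouth (a point): centre of the mouth of that clamp's slot, 35 mm in front (-x) of its origin, 30 mm up. True slots take the 6 mm blade until its handle meets the clamp (46 mm in); choked ones, unseen, narrow to 3 mm from 24 mm in and stop the blade there. Nothing seen from outside tells which: feel it.
- packing_d (a joint): grey plastic strip in that clamp's slot (m, 0 to 0.044): its front end is 8 mm in from the mouth at 0; slides back (+) ahead of the blade with 1.5 N of drag and stays where pushed: about 0.038 when the blade is fully home, about 0.016 where a choke stops it
- feeler: feeler gauge: black handle 70 long (x) x 28 wide (y) x 34 high (z), 0.15 kg, origin at the centre of the handle's underside; from its front (+x) end a steel blade, 6 thick (y), 18 high, centred 14 mm above the underside, sticks out 46 mm, with a rounded nose. Starts on its rest.
- feeler_tip (a point): nose of the blade, 81 mm in front (+x) of the feeler's origin and 14 mm above its underside
- rest: fixed dark wooden rest for the feeler: a narrow upright rib, top 60 long (x) x 20 wide (y), 35 mm high, on a foot 100 x 70 x 6; origin under its centre on the bench. The handle lies along the rib, its centre over the rest's centre.
- fence: fixed wooden fence standing on the bench, 490 long (y), 36 high, its face towards the robot at its origin's x; clamps pushed by the blade slide back (+x) until they bear on it
- ledge: fixed wooden stock ledge: a board 110 deep x 220 wide (y), its upper face sloping at 20 degrees (0.349 rad), falling towards -x; at the lower edge a lip 12 mm high, its inner face 55 mm down the slope from the middle. Room for two clamps side by side (y about -48 and +48 mm). Origin on the bench under the middle of the board.
- mat: fixed black rubber mat for rejects, 130 (x) x 230 (y) x 4 thick, flat on the bench between robot and clamps; origin under its centre. Room for two clamps side by side (y about -55 and +55 mm).
- ledge_mid (a point): middle of the ledge's sloping upper face, 55 mm above the ledge's origin
- ring_stack: bystander: a column of brass rings 44 across, 72 high, origin at its underside
- oil_can: bystander: grey can 60 across, 110 high, origin at its underside
- driver: bystander: screwdriver lying on the bench
Things that resemble listed ones, but are neither listed nor needed, are in the scene too. Leave any pink or turquoise look-alike of the clamp_a alone.

How it is judged:
On the way:
1. the blade has been slid into every clamp that is present: fully home in the true ones (strip pushed back past 30 mm), to the choke in the others (past 10 mm) (value of joint each of packing_a, packing_d above 0.03 m and value of joint each of packing_b, packing_c above 0.01 m), for 0.2 s.
At the end, for the whole second after the job is handed in: Clamps gauged (strip past 30 mm if true, past 10 mm if choked); true ones at rest on the ledge, within 7 degrees of its slope, centre within 30 mm of its middle line and 92 mm sideways; choked ones upright, centred on the mat within its edges; feeler upright on its rest, centred within 26 mm (all of step 1 and x of clamp_a in the frame of ledge between -0.034 and 0.03 m and y of clamp_a in the frame of ledge between -0.092 and 0.092 m and z of clamp_a in the frame of ledge between 0.036 and 0.072 m and angle between clamp_a's own z axis and vertical between 0.23 and 0.47 rad and linear speed of each of clamp_a, clamp_d, clamp_b, clamp_c, feeler below 0.02 m/s and x of clamp_d in the frame of ledge between -0.034 and 0.03 m and y of clamp_d in the frame of ledge between -0.092 and 0.092 m and z of clamp_d in the frame of ledge between 0.036 and 0.072 m and angle between clamp_d's own z axis and vertical between 0.23 and 0.47 rad and x of clamp_b in the frame of mat between -0.062 and 0.062 m and y of clamp_b in the frame of mat between -0.112 and 0.112 m and height (world z) of each of clamp_b, clamp_c below 0.014 m and angle between each of clamp_b, clamp_c, feeler's own z axis and vertical below 0.12 rad and x of clamp_c in the frame of mat between -0.062 and 0.062 m and y of clamp_c in the frame of mat between -0.112 and 0.112 m and z of feeler in the frame of rest between 0.028 and 0.042 m and horizontal distance between feeler and rest below 0.026 m); the robot touches nothing.
It fails at once if a bystander is moved by more than 30 mm (distance of any of ring_stack, oil_can, driver from where it was at the start of the episode above 0.03 m).
It fails at once if the blade is forced: more than 60 N between feeler and a clamp (contact force between feeler and clamp_a above 60 N or contact force between feeler and clamp_b above 60 N or contact force between feeler and clamp_c above 60 N or contact force between feeler and clamp_d above 60 N).
Of clamp_a, clamp_b, clamp_c, clamp_d only 3 to 4 are there at a start; the rules pass over those that are not, and their reading is None.
At some moment in a run one of clamp_a, clamp_b, clamp_c, clamp_d may be knocked a few centimetres aside while the robot is not near it.
Once in a run the grip may slacken for a moment while it holds something.
It also fails if it takes over 210 s, if anything falls off the work surface, if the arm or the gripper's body presses on something with over 40 N, if the wrist force passes 120 N, or if a joint passes its speed limit or range.

## Working session

There is one attempt and no reset: what is moved stays moved. The work goes in short steps, Python scripts to look and compute and a tool call to move; the robot and the scene stay as the last step left them, time stands still between calls to the robot, and variables do not carry over. Pictures are saved under pics/ and viewed, at most 14 in all, crops included, and the job is handed in when it is done.

Besides the shell and the picture viewer there is one more tool, called after "Request:" by a JSON object that holds its "name" and its "arguments". drive_tool: Moves the arm, as the interface text tells. Its arguments: {"type":"object","properties":{"motion":{"type":"array","items":{"type":"array","items":{"type":"array","items":{"type":"number"}}}},"hand":{"type":"number"}},"required":["motion"]}

```bash
mkdir -p pics
cat > h.py <<'E'
from rig import manip
import numpy as np, cv2
from scipy.spatial.transform import Rotation as R
def grab(n):
    o=manip.get_obs(); f=manip.grab_frame(n)
    if n=="wrist":
        q=o["orientation"]; T=np.eye(4); T[:3,:3]=R.from_quat([q[1],q[2],q[3],q[0]]).as_matrix(); T[:3,3]=o["eef_pos"]
        W=T@np.array(f["T_tool_cam"]); f["R"]=W[:3,:3]; f["t"]=W[:3,3]
    else:
        a=np.array(f["attitude"],float); f["t"]=np.array(f["origin"])
        f["R"]=a if a.shape==(3,3) else R.from_quat([a[1],a[2],a[3],a[0]]).as_matrix()
    F=240/np.tan(np.radians(f["vfov"])/2); f["K"]=np.array([[F,0,f["cx"]],[0,F,f["cy"]],[0,0,1.]])
    return f
def save(f,p): cv2.imwrite(p,f["pixels"][:,:,::-1])
def cloud(f):
    v,u=np.mgrid[0:480,0:640]; p=np.stack([u,v],-1).reshape(-1,1,2).astype(np.float64)
    n=cv2.undistortPoints(p,f["K"],np.array(f["distortion"],float)).reshape(480,640,2)
    z=f["z_map"]; c=np.stack([n[...,0]*z,-n[...,1]*z,-z],-1)
    w=c@f["R"].T+f["t"]; w[z==0]=np.nan; return w
E
python3 - <<'E'
from h import *
for n in("scene","top"):
    f=grab(n); save(f,f"pics/{n}0.png"); np.save(n+"0.npy",cloud(f)); print(n,f["t"],f["R"][:,2],f["vfov"],f["distortion"])
print(manip.get_obs())
E
```

```text
scene [ 1.12692428 -0.61818492  1.06238897] [ 0.4336015  -0.47235132  0.76738124] 44.492229432261 [-0.14063227  0.          0.          0.          0.        ]
top [0.52370026 0.01100361 0.97005281] [-0.01953835  0.00707944  0.99978404] 56.910985225667396 [-0.0654933  0.         0.         0.         0.       ]
{'time': 0.1, 'joint_positions': array([-1.31082540e+00,  1.16448301e-01,  1.44217482e+00, -2.76588149e-06,
        1.58398112e+00, -3.78133177e-02]), 'qd': array([ 0.00066282, -0.00152459, -0.00256863,  0.00053555, -0.00156062,
        0.00036086]), 'effort': array([ 4.07166051e-03, -7.33667636e+01, -6.33786535e+01,  8.70791268e-05,
        5.33064813e-03,  8.23938626e-05]), 'eef_pos': array([ 0.19798883, -0.64514732,  0.23064374]), 'orientation': array([-5.02522699e-04,  9.88935907e-01,  1.48342566e-01, -5.74417405e-05]), 'wrist_force': array([-0.50052936, -0.3484266 ,  0.56258022]), 'torque': array([-0.02366566,  0.00853631, -0.02282749]), 'grasp_force': 0.0, 'finger_gap': 0.08543541467440131}
```

View pics/scene0.png

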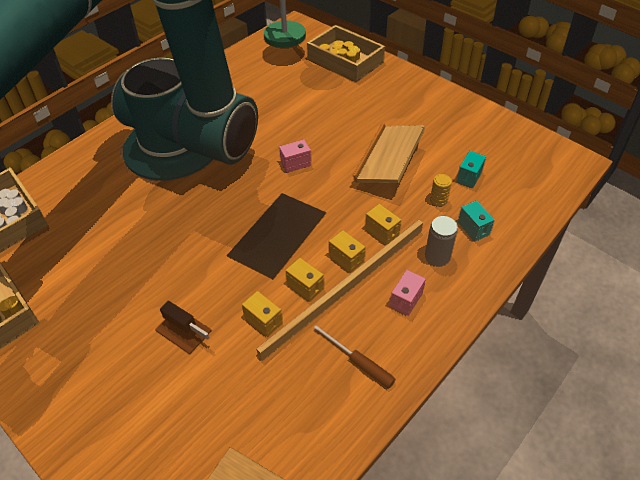

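View pics/top0.png

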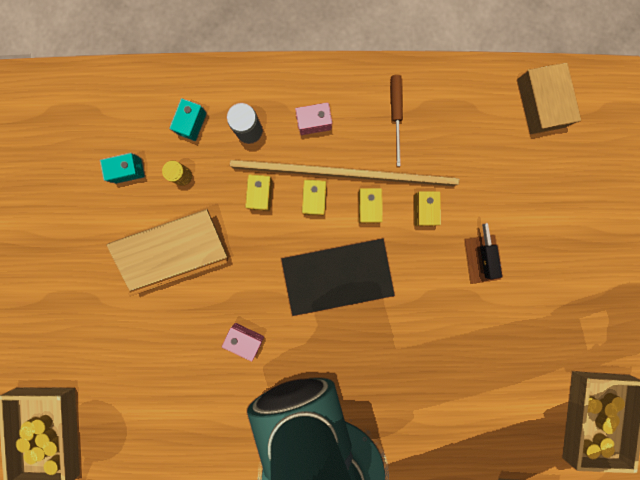

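The top view shows four yellow clamps near (258,192), (314,197), (371,205) and (428,208). The feeler is at (488,255), the mat at (338,277), the ledge at (168,250) and the fence along row 160–182. The rings (173,172), can (242,120) and driver (397,120) are all clear of the work.

```bash
cat >> h.py <<'E'
def rect(P):
    (c,s,a)=cv2.minAreaRect((P[:,:2]*1000).astype(np.float32)); b=cv2.boxPoints((c,s,a))
    e=[b[1]-b[0],b[2]-b[1]]; e=e[0] if np.linalg.norm(e[0])>np.linalg.norm(e[1]) else e[1]
    g=np.arctan2(e[1],e[0]); g=(g+np.pi/2)%np.pi-np.pi/2
    return "c %.1f %.1f size %.0f %.0f longaxis %.3f z %.3f..%.3f n%d"%(*c,max(s),min(s),g,*np.nanpercentile(P[:,2],[5,95]),len(P))
def blobs(f,W,lo,hi,z0,z1,roi=None,mn=60):
    h=cv2.cvtColor(f["pixels"],cv2.COLOR_RGB2HSV); m=cv2.inRange(h,np.array(lo),np.array(hi))
    m[~((W[...,2]>z0)&(W[...,2]<z1))]=0
    if roi is not None: k=np.zeros_like(m); x0,x1,y0,y1=roi; k[(W[...,0]>x0)&(W[...,0]<x1)&(W[...,1]>y0)&(W[...,1]<y1)]=1; m*=k
    n,l,s,_=cv2.connectedComponentsWithStats(m)
    return [W[l==i] for i in range(1,n) if s[i,4]>mn]
E
python3 - <<'E'
from h import *
f=grab("top"); W=cloud(f); px=f["pixels"]
h=cv2.cvtColor(px,cv2.COLOR_RGB2HSV)
for u,v in((258,198),(428,215),(338,277),(490,260),(487,235),(168,250),(340,172),(475,260),(484,279)): print(u,v,h[v,u],W[v,u].round(3))
print("clamps");[print(rect(P)) for P in blobs(f,W,(22,120,80),(33,255,255),.045,.07,(.45,.9,-.4,.35))]
print("mat");[print(rect(P)) for P in blobs(f,W,(0,0,0),(180,120,70),-.004,.012,(.3,.8,-.2,.2),500)]
print("feeler");[print(rect(P)) for P in blobs(f,W,(0,0,0),(180,255,120),.06,.08,(.4,.8,-.5,-.2))]
print("rest");[print(rect(P)) for P in blobs(f,W,(0,0,0),(180,255,140),.003,.012,(.4,.8,-.5,-.2))]
print("ledge");L=blobs(f,W,(0,0,0),(180,255,255),.025,.1,(.4,.8,.2,.6),400);[print(rect(P)) for P in L]
for P in L:
    A=np.c_[P[:,:2],np.ones(len(P))];c=np.linalg.lstsq(A,P[:,2],rcond=None)[0];print("slope",c,np.degrees(np.arctan(np.hypot(*c[:2]))),np.arctan2(c[1],c[0]))
print("fence");[print(rect(P)) for P in blobs(f,W,(0,0,0),(180,255,255),.03,.042,(.6,.9,-.35,.3))]
E
```

```text
258 198 [ 27 168 207] [0.611 0.13  0.058]
428 215 [ 26 171 207] [ 0.573 -0.223  0.055]
338 277 [21 58 44] [ 0.442 -0.036  0.007]
490 260 [ 9 41 44] [ 0.479 -0.346  0.071]
487 235 [ 17  41 216] [ 0.53  -0.345  0.059]
168 250 [ 18 136 203] [0.505 0.318 0.056]
340 172 [ 21 124 209] [ 0.666 -0.041  0.038]
475 260 [ 13 191 123] [ 0.476 -0.338  0.007]
484 279 [ 11 191  72] [ 0.434 -0.359  0.003]
clamps
c 623.8 131.5 size 69 45 longaxis -0.070 z 0.054..0.059 n684
c 613.0 14.8 size 68 45 longaxis -0.057 z 0.054..0.060 n683
c 594.7 -102.0 size 67 45 longaxis -0.010 z 0.054..0.060 n697
c 587.6 -225.4 size 67 45 longaxis -0.009 z 0.054..0.059 n671
mat
c 442.4 -35.3 size 226 127 longaxis -1.386 z 0.002..0.008 n5978
feeler
c 476.0 -353.9 size 71 28 longaxis 0.158 z 0.064..0.072 n477
rest
c 478.5 -341.6 size 102 46 longaxis 0.149 z 0.004..0.010 n654
ledge
c 778.4 284.9 size 62 50 longaxis -0.336 z 0.031..0.059 n725
c 680.5 426.6 size 73 46 longaxis -1.371 z 0.032..0.059 n889
c 666.5 304.0 size 44 42 longaxis 1.550 z 0.035..0.075 n473
c 499.4 320.1 size 223 120 longaxis -1.249 z 0.039..0.073 n6038
slope [ 0.15645986  0.22366105 -0.13144316] 15.267215965326587 0.9603791167312031
slope [ 0.13293434  0.13396678 -0.09408568] 10.6876651883602 0.7892663757967934
slope [ 0.14993503  0.46240651 -0.17246924] 25.924724247330577 1.257243486869807
slope [ 0.29596428  0.10103158 -0.12500696] 17.366211567761443 0.32896074621811844
fence
c 773.3 263.1 size 70 13 longaxis -0.546 z 0.031..0.041 n66
c 666.5 -51.2 size 489 15 longaxis 1.484 z 0.033..0.039 n1582
```

Request:
{"name": "drive_tool", "arguments": {"motion": [[[28,29,-8,-0.014],[28,29,-8,-0.014],[28,29,-8,-0.014],[28,29,-8,-0.014],[28,29,-8,-0.014],[28,29,-8,-0.014],[28,29,-8,-0.014],[28,29,-8,-0.014],[28,29,-8,-0.014],[28,29,-8,-0.014]]], "hand": -1}}

```text
time: 1.15
eef_pos: [0.4789, -0.3539, 0.1509]
orientation: [-0.0, 0.997, 0.079, -0.0]
wrist_force: [0.2, -0.3, 0.6]
finger_gap: 0.0854
grasp_force: 0.0
```

Request:
{"name": "drive_tool", "arguments": {"motion": [[[0,0,0,0],[0,0,0,0]]]}}

```text
time: 1.35
eef_pos: [0.4783, -0.3547, 0.1509]
orientation: [-0.0, 0.997, 0.08, -0.0]
wrist_force: [-0.8, -0.2, -0.6]
finger_gap: 0.0854
grasp_force: 0.0
```

Run:
```python
from h import *
f=grab("wrist"); save(f,"pics/w1.png"); W=cloud(f)
print(f["t"],f["R"][:,2])
[print(rect(P)) for P in blobs(f,W,(0,0,0),(180,255,90),.06,.08,(.4,.8,-.5,-.2),300)]
print("rest");[print(rect(P)) for P in blobs(f,W,(0,0,0),(180,255,140),.003,.012,(.35,.8,-.5,-.2),300)]
print("blade");[print(rect(P)) for P in blobs(f,W,(0,0,100),(180,80,255),.05,.065,(.35,.8,-.5,-.2),50)]
```

```text
[ 0.54780412 -0.34411657  0.2935701 ] [0.27464442 0.04303816 0.9605822 ]
c 478.1 -355.8 size 69 28 longaxis 0.145 z 0.067..0.070 n3595
rest
c 588.6 -248.7 size 69 3 longaxis -0.030 z 0.004..0.012 n369
c 477.8 -336.2 size 99 29 longaxis 0.144 z 0.005..0.007 n2080
c 482.8 -375.9 size 100 31 longaxis 0.159 z 0.005..0.007 n1531
blade
c 605.2 -226.3 size 13 13 longaxis 1.105 z 0.058..0.060 n414
c 534.2 -347.2 size 45 7 longaxis 0.149 z 0.057..0.059 n580
```

View pics/w1.png

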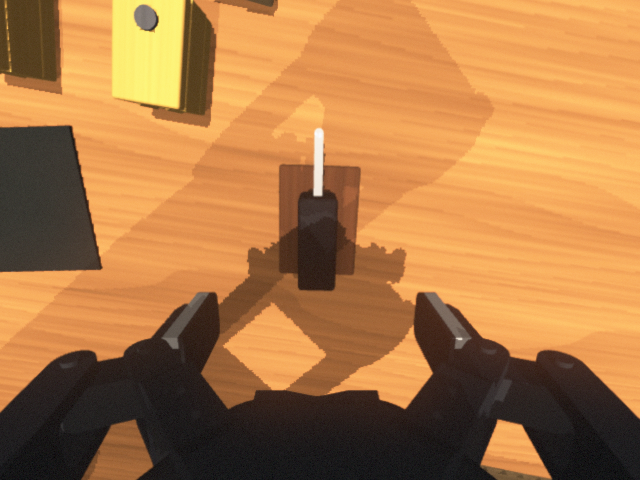

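The wrist picture shows the feeler handle at (318,240), midway between the fingers, with its blade up to (319,130). The measured handle, 69x28 with its top at 0.069, matches the given sizes. I'll go down and grip it.

Request:
{"name": "drive_tool", "arguments": {"motion": [[[0,-1,-40,-0.01],[0,0,-40,0],[0,0,-30,0],[0,0,-11,0],[0,0,0,0]]]}}

```text
time: 1.9
eef_pos: [0.4771, -0.3567, 0.0295]
orientation: [-0.001, 0.997, 0.073, -0.001]
wrist_force: [0.1, -0.6, 0.2]
finger_gap: 0.0853
grasp_force: 0.0
```

Request:
{"name": "drive_tool", "arguments": {"motion": [[[0,0,0,0],[0,0,0,0],[0,0,0,0],[0,0,0,0],[0,0,0,0],[0,0,0,0],[0,0,0,0],[0,0,0,0]]], "hand": 1}}

```text
time: 2.7
eef_pos: [0.4785, -0.3566, 0.0314]
orientation: [0.001, 0.997, 0.074, 0.001]
wrist_force: [-1.3, 0.8, 6.3]
finger_gap: 0.0272
grasp_force: 59.9
```

Request:
{"name": "drive_tool", "arguments": {"motion": [[[0,0,30,0],[0,0,40,0],[0,0,30,0],[0,0,0,0],[0,0,0,0]]]}}

```text
time: 3.2
eef_pos: [0.4781, -0.3563, 0.1306]
orientation: [0.0, 0.997, 0.074, 0.0]
wrist_force: [0.7, -0.0, -2.9]
finger_gap: 0.0275
grasp_force: 59.3
```

Run:
```python
from h import *
f=grab("wrist"); W=cloud(f); print(manip.get_obs()["eef_pos"])
print("blade");[print(rect(P)) for P in blobs(f,W,(0,0,100),(180,80,255),.10,.2,None,50)]
f=grab("top"); W=cloud(f)
[print(rect(P)) for P in blobs(f,W,(22,120,80),(33,255,255),.045,.07,(.45,.9,-.4,.35))]
```

```text
[ 0.47777226 -0.35601393  0.12940301]
blade
c 534.3 -347.7 size 46 7 longaxis 0.154 z 0.156..0.158 n2288
c 485.4 -338.6 size 6 4 longaxis 0.920 z 0.141..0.169 n379
c 490.1 -373.0 size 5 5 longaxis -1.351 z 0.141..0.168 n405
c 624.0 131.1 size 69 46 longaxis -0.091 z 0.054..0.059 n686
c 613.0 14.8 size 69 45 longaxis -0.061 z 0.054..0.059 n686
c 594.6 -101.9 size 67 46 longaxis -0.012 z 0.054..0.059 n697
c 587.6 -225.5 size 67 45 longaxis -0.006 z 0.054..0.059 n673
```

Request:
{"name": "drive_tool", "arguments": {"motion": [[[6,38,8,-0.036],[6,38,8,-0.036],[6,38,8,-0.036],[7,39,8,-0.036],[7,39,8,-0.036],[0,0,0,0],[0,0,0,0]]]}}

```text
time: 4.0
eef_pos: [0.5099, -0.1636, 0.1693]
orientation: [-0.0, 1.0, -0.015, -0.001]
wrist_force: [0.3, -0.3, -1.4]
finger_gap: 0.0275
grasp_force: 59.8
```

Run:
```python
from h import *
f=grab("wrist"); W=cloud(f); o=manip.get_obs(); print(o["eef_pos"],o["orientation"],o["grasp_force"]);save(f,"pics/w2.png")
[print(rect(P)) for P in blobs(f,W,(22,100,60),(33,255,255),.052,.062,(.45,.9,-.4,.35),800)]
print("blade");[print(rect(P)) for P in blobs(f,W,(0,0,100),(180,80,255),.17,.22,None,500)]
```

```text
[ 0.50970457 -0.16433775  0.16915616] [-1.36953150e-04  9.99877187e-01 -1.56509363e-02 -8.00160461e-04] 59.802024364471436
c 614.8 15.0 size 69 46 longaxis -0.044 z 0.055..0.057 n5584
c 596.8 -103.5 size 69 45 longaxis -0.000 z 0.055..0.057 n5566
c 589.9 -226.2 size 67 44 longaxis -0.000 z 0.055..0.057 n5200
blade
c 566.8 -165.7 size 46 7 longaxis -0.048 z 0.195..0.197 n2291
```

View pics/w2.png

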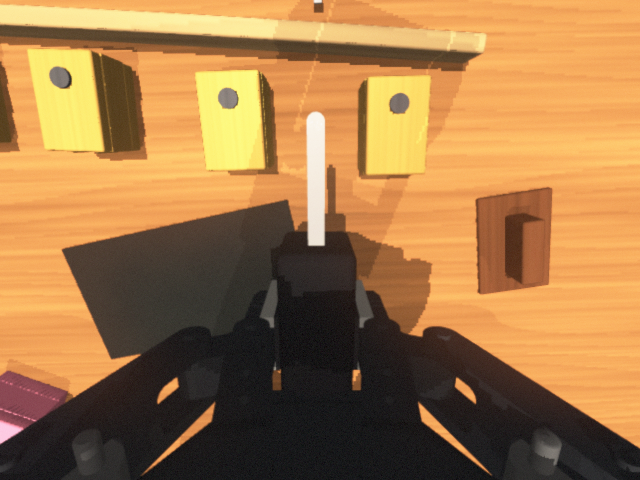

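The wrist picture shows clamps at (397,125), (234,120) and (67,100), with the feeler held straight at (316,180). I'll get the yaws from line fits to the clamp sides.

```bash
cat >> h.py <<'E'
def yaw(P):
    x=P[:,0]; y=P[:,1]; a,b=np.percentile(x,[12,88]); E=np.linspace(a,b,14); m=[];lo=[];hi=[]
    for i in range(13):
        s=(x>=E[i])&(x<E[i+1])
        if s.sum()>3: m.append((E[i]+E[i+1])/2); lo.append(y[s].min()); hi.append(y[s].max())
    m=np.array(m);A=np.polyfit(m,lo,1);B=np.polyfit(m,hi,1); xm=(x.min()+x.max())/2
    return "yaw lo %.3f hi %.3f ; ymid at xmid %.1f: %.1f ; x %.1f..%.1f w %.1f"%(A[0],B[0],xm*1e3,500*(np.polyval(A,xm)+np.polyval(B,xm)),x.min()*1e3,x.max()*1e3,1e3*(np.polyval(B,xm)-np.polyval(A,xm)))
E
python3 - <<'E'
from h import *
f=grab("wrist"); W=cloud(f)
[print(yaw(P)) for P in blobs(f,W,(22,100,60),(33,255,255),.052,.062,(.45,.9,-.4,.35),800)]
print("blade");[print(yaw(P)) for P in blobs(f,W,(0,0,100),(180,80,255),.17,.22,None,500)]
f=grab("top"); W=cloud(f)
[print("top",yaw(P)) for P in blobs(f,W,(22,120,80),(33,255,255),.045,.07,(.45,.9,-.4,.35))]
E
```

```text
yaw lo -0.070 hi -0.059 ; ymid at xmid 614.8: 14.8 ; x 579.7..650.0 w 44.8
yaw lo -0.013 hi 0.003 ; ymid at xmid 596.7: -103.5 ; x 562.4..630.9 w 44.1
yaw lo -0.016 hi 0.003 ; ymid at xmid 589.9: -225.9 ; x 556.1..623.6 w 42.9
blade
yaw lo -0.024 hi -0.024 ; ymid at xmid 566.7: -166.5 ; x 543.7..589.7 w 5.8
top yaw lo -0.086 hi -0.092 ; ymid at xmid 623.5: 131.3 ; x 587.9..659.2 w 43.6
top yaw lo -0.059 hi -0.064 ; ymid at xmid 613.0: 14.6 ; x 578.5..647.4 w 43.3
top yaw lo -0.012 hi -0.023 ; ymid at xmid 594.6: -102.3 ; x 561.2..628.0 w 44.1
```

Request:
{"name": "drive_tool", "arguments": {"motion": [[[-27,-30,0,0.01],[-28,-31,0,0.01],[0,0,-45,0],[0,0,-45,0],[0,0,-45,0],[0,0,-22,0],[0,0,0,0],[0,0,0,0]]]}}

```text
time: 4.95
eef_pos: [0.455, -0.226, 0.0138]
orientation: [-0.0, 1.0, -0.007, -0.0]
wrist_force: [0.3, -0.3, -0.5]
finger_gap: 0.0269
grasp_force: 59.8
```

Run:
```python
from h import *
f=grab("wrist"); W=cloud(f); o=manip.get_obs(); print(o["eef_pos"],o["orientation"],o["wrist_force"]);save(f,"pics/w3.png")
[print(rect(P),yaw(P)) for P in blobs(f,W,(22,100,60),(33,255,255),.04,.07,(.45,.9,-.4,-.15),300)]
print("blade");[print(rect(P),yaw(P)) for P in blobs(f,W,(0,0,100),(180,80,255),.02,.06,None,500)]
```

```text
[ 0.45554339 -0.22614459  0.01471075] [ 3.64002416e-04  9.99978776e-01 -6.47665004e-03  6.06476943e-04] [-0.38065535 -0.23713052 -0.42392631]
c 558.5 -225.7 size 45 7 longaxis 1.559 z 0.055..0.057 n4394 yaw lo -0.022 hi 0.017 ; ymid at xmid 558.7: -225.8 ; x 555.0..562.4 w 44.2
blade
c 511.9 -226.5 size 46 8 longaxis 0.012 z 0.039..0.041 n2318 yaw lo -0.007 hi -0.006 ; ymid at xmid 511.9: -227.1 ; x 488.8..534.9 w 5.8
```

View pics/w3.png

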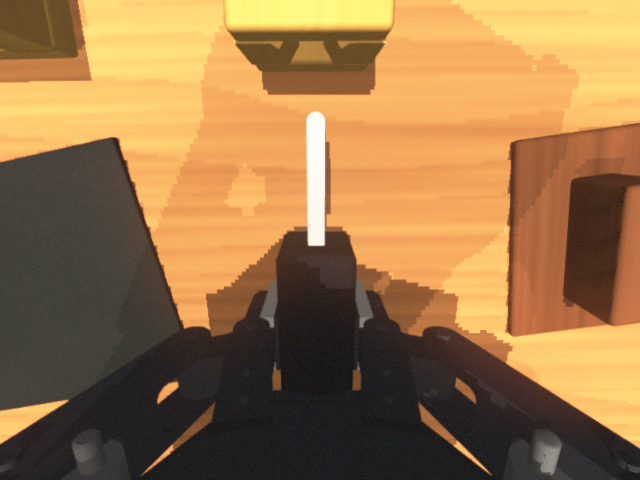

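Blade nose at (316,113), clamp mouth centred about (313,55), gap 20 mm; the blade is about 1 mm to the right. I'll shift +1 in y and slide in.

Request:
{"name": "drive_tool", "arguments": {"motion": [[[5,1,0,0],[5,0,0,0],[5,0,0,0],[5,0,0,0],[5,0,0,0],[5,0,0,0],[5,0,0,0],[5,0,0,0]]]}}

```text
time: 5.8
eef_pos: [0.4954, -0.2243, 0.0133]
orientation: [-0.0, 1.0, -0.006, -0.0]
wrist_force: [-1.9, -0.9, -0.5]
finger_gap: 0.0269
grasp_force: 59.8
```

Request:
{"name": "drive_tool", "arguments": {"motion": [[[3,0,0,0],[3,0,0,0],[3,0,0,0],[3,0,0,0]]]}}

```text
time: 6.2
eef_pos: [0.5069, -0.2242, 0.0132]
orientation: [-0.0, 1.0, -0.006, -0.0]
wrist_force: [-5.2, 0.2, 0.5]
finger_gap: 0.0271
grasp_force: 60.0
```

Request:
{"name": "drive_tool", "arguments": {"motion": [[[2,0,0,0],[2,0,0,0]]]}}

```text
time: 6.4
eef_pos: [0.5109, -0.2243, 0.0132]
orientation: [-0.0, 1.0, -0.006, -0.0]
wrist_force: [-5.4, 0.6, 1.0]
finger_gap: 0.0273
grasp_force: 60.0
```

```bash
cat > look.py <<'E'
from h import *
import sys
y0,y1=map(float,sys.argv[1:3])
f=grab("wrist"); W=cloud(f); o=manip.get_obs(); print(o["time"],o["eef_pos"],o["wrist_force"])
if len(sys.argv)>3: save(f,sys.argv[3])
[print("clamp",rect(P),yaw(P)) for P in blobs(f,W,(22,100,60),(33,255,255),.045,.07,(.45,.9,y0,y1),300)]
[print("blade",yaw(P)) for P in blobs(f,W,(0,0,100),(180,80,255),.02,.045,(.4,.75,y0,y1),150)]
E
python3 look.py -.3 -.17
```

```text
6.45 [ 0.51118766 -0.22426177  0.01323069] [-3.75141611 -0.39362793 -1.05934711]
clamp c 592.8 -226.0 size 50 44 longaxis -0.026 z 0.055..0.057 n27783 yaw lo -0.031 hi -0.025 ; ymid at xmid 592.6: -225.9 ; x 567.3..617.8 w 43.9
blade yaw lo -0.007 hi -0.020 ; ymid at xmid 554.5: -225.2 ; x 544.8..564.1 w 5.8
```

Clamp 1 (y≈-226) is choked: it slid back 12 mm with the nose 24 mm in. I'll withdraw and go to clamp 2.

Request:
{"name": "drive_tool", "arguments": {"motion": [[[-10,0,0,0],[-10,0,0,0],[-15,0,0,0],[-15,0,0,0],[0,30,0,0],[0,31,0,0],[0,31,0,0],[0,30,0,0],[0,0,0,0],[0,0,0,0]]]}}

```text
time: 7.45
eef_pos: [0.4607, -0.1021, 0.0135]
orientation: [0.0, 1.0, -0.005, 0.0]
wrist_force: [0.4, -0.4, -0.5]
finger_gap: 0.0276
grasp_force: 60.0
```

```bash
python3 look.py -.15 -.05
```

```text
7.5 [ 0.46077345 -0.10260221  0.01344836] [-0.10564642 -0.25648827 -1.48565008]
clamp c 564.8 -103.8 size 45 6 longaxis 1.558 z 0.055..0.057 n3263 yaw lo -0.089 hi 0.011 ; ymid at xmid 565.0: -103.9 ; x 562.1..567.8 w 43.9
blade yaw lo -0.004 hi -0.004 ; ymid at xmid 517.5: -103.1 ; x 494.4..540.6 w 5.7
blade yaw lo 0.193 hi -0.418 ; ymid at xmid 471.5: -120.7 ; x 470.7..472.2 w 3.1
```

Request:
{"name": "drive_tool", "arguments": {"motion": [[[5,-1,0,0],[5,0,0,0],[5,0,0,0],[5,0,0,0],[5,0,0,0],[5,0,0,0],[5,0,0,0],[5,0,0,0]]]}}

```text
time: 8.3
eef_pos: [0.5014, -0.1033, 0.0132]
orientation: [0.0, 1.0, -0.006, -0.0]
wrist_force: [-2.3, -0.7, -2.1]
finger_gap: 0.0275
grasp_force: 59.9
```

Request:
{"name": "drive_tool", "arguments": {"motion": [[[3,0,0,0],[3,0,0,0],[3,0,0,0],[3,0,0,0]]]}}

```text
time: 8.7
eef_pos: [0.5132, -0.1033, 0.0133]
orientation: [-0.0, 1.0, -0.006, -0.0]
wrist_force: [-0.9, -1.1, -2.1]
finger_gap: 0.0273
grasp_force: 59.9
```

Request:
{"name": "drive_tool", "arguments": {"motion": [[[2,0,0,0],[2,0,0,0]]]}}

```text
time: 8.9
eef_pos: [0.5172, -0.1033, 0.0133]
orientation: [-0.0, 1.0, -0.006, -0.0]
wrist_force: [-2.1, -0.6, -2.8]
finger_gap: 0.0272
grasp_force: 59.9
```

```bash
python3 look.py -.15 -.05
```

```text
8.95 [ 0.51737342 -0.10326607  0.01329756] [-0.63476124 -0.29813756 -2.1926324 ]
clamp c 593.5 -103.6 size 61 44 longaxis -0.007 z 0.055..0.057 n31383 yaw lo -0.003 hi 0.007 ; ymid at xmid 593.5: -103.7 ; x 562.7..624.3 w 43.7
blade yaw lo -0.004 hi -0.090 ; ymid at xmid 554.4: -104.2 ; x 550.9..557.8 w 5.8
```

Clamp 2 is true: 34 mm in and it hasn't moved. I'll push the last stretch home.

Request:
{"name": "drive_tool", "arguments": {"motion": [[[3,0,0,0],[3,0,0,0],[2,0,0,0],[2,0,0,0],[2,0,0,0],[1,0,0,0],[0,0,0,0]]]}}

```text
time: 9.65
eef_pos: [0.5302, -0.1033, 0.0133]
orientation: [-0.0, 1.0, -0.006, 0.0]
wrist_force: [-1.5, -0.5, -1.2]
finger_gap: 0.0273
grasp_force: 60.0
```

```bash
python3 look.py -.15 -.05
```

```text
9.7 [ 0.53017115 -0.10328136  0.01330342] [-1.36361959  0.88686766 -1.86599167]
clamp c 601.1 -103.9 size 69 44 longaxis 0.004 z 0.055..0.057 n33952 yaw lo -0.004 hi 0.006 ; ymid at xmid 601.1: -103.8 ; x 566.8..635.4 w 43.6
blade yaw lo -2.342 hi -0.798 ; ymid at xmid 541.5: -85.7 ; x 540.8..542.1 w 2.8
```

Request:
{"name": "drive_tool", "arguments": {"motion": [[[-15,0,0,0],[-15,0,0,0],[-15,0,0,0],[-20,0,0,0],[0,31,0,-0.013],[0,32,0,-0.013],[5,32,0,-0.013],[10,32,0,-0.013],[0,0,0,0],[0,0,0,0]]]}}

```text
time: 10.7
eef_pos: [0.4802, 0.0241, 0.0134]
orientation: [0.0, 1.0, -0.031, 0.0]
wrist_force: [0.7, -0.1, -1.5]
finger_gap: 0.0274
grasp_force: 60.1
```

```bash
python3 look.py -.03 .06
```

```text
10.75 [0.48006523 0.02350765 0.01332855] [ 0.03258083  0.15443654 -2.35654586]
clamp c 583.6 16.7 size 45 7 longaxis 1.506 z 0.055..0.057 n4136 yaw lo 0.157 hi 0.571 ; ymid at xmid 583.7: 16.6 ; x 579.1..588.4 w 43.7
blade yaw lo -0.056 hi -0.056 ; ymid at xmid 537.0: 20.2 ; x 513.8..560.1 w 5.8
blade yaw lo 1.262 hi -0.026 ; ymid at xmid 490.6: 39.8 ; x 488.1..493.1 w 6.0
blade yaw lo 0.505 hi 0.308 ; ymid at xmid 489.9: 5.0 ; x 489.1..490.7 w 3.2
```

Request:
{"name": "drive_tool", "arguments": {"motion": [[[5,-1.3,0,0],[5,-0.3,0,0],[5,-0.3,0,0],[5,-0.3,0,0],[5,-0.3,0,0],[5,-0.3,0,0],[5,-0.3,0,0],[5,-0.3,0,0]]]}}

```text
time: 11.55
eef_pos: [0.5203, 0.0203, 0.0132]
orientation: [0.0, 0.999, -0.032, -0.0]
wrist_force: [-2.3, -1.3, -0.3]
finger_gap: 0.0276
grasp_force: 60.1
```

Request:
{"name": "drive_tool", "arguments": {"motion": [[[3,-0.2,0,0],[3,-0.2,0,0],[3,-0.2,0,0],[3,-0.2,0,0]]]}}

```text
time: 11.95
eef_pos: [0.5321, 0.0196, 0.0132]
orientation: [-0.0, 0.999, -0.032, -0.0]
wrist_force: [-2.3, 0.2, -0.6]
finger_gap: 0.0272
grasp_force: 60.2
```

Request:
{"name": "drive_tool", "arguments": {"motion": [[[2,-0.1,0,0],[2,-0.1,0,0]]]}}

```text
time: 12.15
eef_pos: [0.5361, 0.0193, 0.0132]
orientation: [-0.0, 0.999, -0.032, -0.0]
wrist_force: [-3.2, 0.1, -1.5]
finger_gap: 0.0274
grasp_force: 60.2
```

```bash
python3 look.py -.03 .06
```

```text
12.2 [0.53634398 0.01929344 0.01324297] [-2.77207677  0.4473814  -2.19772372]
clamp c 618.0 14.8 size 50 44 longaxis -0.054 z 0.055..0.057 n27689 yaw lo -0.048 hi -0.047 ; ymid at xmid 618.1: 14.7 ; x 592.2..643.9 w 43.9
blade yaw lo -0.058 hi -0.070 ; ymid at xmid 579.6: 16.1 ; x 569.8..589.5 w 5.8
blade yaw lo 0.710 hi 0.191 ; ymid at xmid 548.1: 36.1 ; x 547.4..548.9 w 3.6
```

Clamp 3 is choked as well: it moved 12 mm with the nose 24 mm in. Next is clamp 4.

Request:
{"name": "drive_tool", "arguments": {"motion": [[[-15,1,0,0],[-15,1,0,0],[-20,1,0,0],[0,30,0,-0.006],[0,30,0,-0.006],[0,30,0,-0.006],[5,31,0,-0.006],[0,0,0,0],[0,0,0,0]]]}}

```text
time: 13.1
eef_pos: [0.4912, 0.1437, 0.0134]
orientation: [0.0, 0.999, -0.043, 0.0]
wrist_force: [-0.3, -0.2, -1.5]
finger_gap: 0.0276
grasp_force: 60.2
```

```bash
python3 look.py .09 .18
```

```text
13.15 [0.49114666 0.14311256 0.01333434] [ 0.79917489  0.27873629 -0.84615708]
clamp c 594.9 134.1 size 44 6 longaxis 1.488 z 0.055..0.057 n3288 yaw lo 3.096 hi 2.679 ; ymid at xmid 595.0: 134.5 ; x 590.5..599.5 w 38.0
blade yaw lo -0.081 hi -0.080 ; ymid at xmid 547.8: 138.4 ; x 524.8..570.8 w 5.9
blade yaw lo 0.458 hi 0.371 ; ymid at xmid 503.7: 160.2 ; x 502.9..504.5 w 3.5
```

Request:
{"name": "drive_tool", "arguments": {"motion": [[[5,-0.5,0,0],[5,-0.5,0,0],[5,-0.4,0,0],[5,-0.4,0,0],[5,-0.4,0,0],[5,-0.4,0,0],[5,-0.4,0,0],[5,-0.4,0,0]]]}}

```text
time: 13.95
eef_pos: [0.5313, 0.1398, 0.0132]
orientation: [0.0, 0.999, -0.044, -0.0]
wrist_force: [-0.8, -1.3, -0.2]
finger_gap: 0.0273
grasp_force: 60.2
```

Request:
{"name": "drive_tool", "arguments": {"motion": [[[3,-0.3,0,0],[3,-0.3,0,0],[3,-0.3,0,0],[3,-0.3,0,0]]]}}

```text
time: 14.35
eef_pos: [0.5432, 0.1387, 0.0133]
orientation: [-0.0, 0.999, -0.044, -0.0]
wrist_force: [-1.1, 0.1, -1.4]
finger_gap: 0.0277
grasp_force: 60.2
```

Request:
{"name": "drive_tool", "arguments": {"motion": [[[2,-0.2,0,0],[2,-0.2,0,0]]]}}

```text
time: 14.55
eef_pos: [0.5472, 0.1384, 0.0133]
orientation: [-0.0, 0.999, -0.044, -0.0]
wrist_force: [-1.7, 0.9, -1.5]
finger_gap: 0.0273
grasp_force: 60.2
```

```bash
python3 look.py .09 .18
```

```text
14.6 [0.54735746 0.13831208 0.0132686 ] [-1.18913515  0.41648423 -1.64271749]
clamp c 623.3 131.5 size 62 44 longaxis -0.088 z 0.055..0.057 n31420 yaw lo -0.092 hi -0.085 ; ymid at xmid 623.1: 131.6 ; x 590.9..655.3 w 43.9
blade yaw lo -0.108 hi -0.150 ; ymid at xmid 584.4: 134.7 ; x 580.8..587.9 w 5.8
blade yaw lo 0.407 hi 0.174 ; ymid at xmid 559.6: 154.9 ; x 558.8..560.5 w 3.6
```

Clamp 4 is true: 34 mm in and not moved. I'll push it home, withdraw and carry the feeler back.

Request:
{"name": "drive_tool", "arguments": {"motion": [[[3,-0.3,0,0],[3,-0.3,0,0],[2,-0.2,0,0],[2,-0.2,0,0],[2,-0.1,0,0],[1,0,0,0],[0,0,0,0]]]}}

```text
time: 15.3
eef_pos: [0.56, 0.1372, 0.0133]
orientation: [0.0, 0.999, -0.044, -0.0]
wrist_force: [-4.1, 0.1, -0.4]
finger_gap: 0.027
grasp_force: 60.4
```

```bash
python3 look.py .09 .18
```

```text
15.35 [0.56001093 0.13715257 0.01327447] [-2.62737169  0.1654399  -0.7577635 ]
clamp c 630.8 131.1 size 69 44 longaxis -0.087 z 0.055..0.057 n33930 yaw lo -0.086 hi -0.083 ; ymid at xmid 630.8: 130.9 ; x 595.0..666.6 w 44.0
blade yaw lo 1.437 hi 0.424 ; ymid at xmid 571.3: 152.5 ; x 569.2..573.4 w 4.9
```

Request:
{"name": "drive_tool", "arguments": {"motion": [[[-15,1,0,0],[-15,1,0,0],[-20,2,0,0],[-20,2,0,0],[0,0,40,0],[0,0,40,0],[0,0,40,0],[0,0,0,0]]]}}

```text
time: 16.15
eef_pos: [0.4924, 0.1437, 0.1395]
orientation: [-0.001, 0.999, -0.044, 0.004]
wrist_force: [0.3, -0.3, -1.8]
finger_gap: 0.0275
grasp_force: 60.3
```

Request:
{"name": "drive_tool", "arguments": {"motion": [[[0,-45,0,0.02],[0,-45,0,0.02],[0,-45,0,0.02],[0,-45,0,0.02],[0,-45,0,0.02],[0,-45,0,0.02],[0,-45,0,0.02],[0,-45,0,0.02],[0,-45,0,0.02],[0,-45,0,0.02]]]}}

```text
time: 17.15
eef_pos: [0.4897, -0.309, 0.1329]
orientation: [0.0, 0.998, 0.056, 0.0]
wrist_force: [1.0, 0.6, -1.0]
finger_gap: 0.027
grasp_force: 60.2
```

Request:
{"name": "drive_tool", "arguments": {"motion": [[[0,0,0,0.033],[0,0,0,0],[0,0,0,0]]]}}

```text
time: 17.45
eef_pos: [0.49, -0.3065, 0.1329]
orientation: [-0.0, 0.997, 0.072, -0.0]
wrist_force: [-0.1, 0.5, -0.9]
finger_gap: 0.0274
grasp_force: 60.4
```

Run:
```python
from h import *
f=grab("wrist"); W=cloud(f); o=manip.get_obs(); print(o["time"],o["eef_pos"],o["orientation"],o["finger_gap"])
[print("blade",yaw(P)) for P in blobs(f,W,(0,0,100),(180,80,255),.14,.18,None,500)]
[print("rest",rect(P)) for P in blobs(f,W,(0,0,0),(180,255,140),.003,.012,(.35,.6,-.5,-.2),300)]
[print("rib",rect(P)) for P in blobs(f,W,(0,0,0),(180,255,160),.03,.038,(.35,.6,-.45,-.25),100)]
```

```text
17.5 [ 0.49013837 -0.30619498  0.13308121] [-1.31265645e-05  9.97387793e-01  7.22328867e-02  1.48962846e-05] 0.027610769963280216
blade yaw lo 0.151 hi 0.154 ; ymid at xmid 546.3: -298.7 ; x 523.3..569.2 w 6.1
rest c 502.3 -338.2 size 88 58 longaxis -0.372 z 0.005..0.008 n1798
rest c 458.1 -381.1 size 48 24 longaxis 0.141 z 0.005..0.007 n643
rib c 480.7 -356.1 size 60 20 longaxis 0.136 z 0.033..0.036 n1818
```

Request:
{"name": "drive_tool", "arguments": {"motion": [[[-5,-25,0,0],[-5,-25,0,0],[0,0,0,0],[0,0,-40,0],[0,0,-40,0],[0,0,-14,0],[0,0,-4,0],[0,0,-2,0],[0,0,0,0]]]}}

```text
time: 18.4
eef_pos: [0.4808, -0.3571, 0.035]
orientation: [0.001, 0.997, 0.072, 0.001]
wrist_force: [0.1, 0.8, -0.8]
finger_gap: 0.0273
grasp_force: 60.4
```

Run:
```python
from h import *
f=grab("wrist"); W=cloud(f); o=manip.get_obs(); print(o["time"],o["eef_pos"],o["wrist_force"])
[print("blade",rect(P),yaw(P)) for P in blobs(f,W,(0,0,100),(180,80,255),.05,.08,(.5,.6,-.4,-.3),500)]
```

```text
18.45 [ 0.48080453 -0.35719361  0.03508796] [ 0.08058111  0.14002776 -0.69790287]
blade c 537.1 -349.1 size 46 6 longaxis 0.151 z 0.061..0.063 n2277 yaw lo 0.153 hi 0.153 ; ymid at xmid 537.0: -349.2 ; x 514.2..559.8 w 6.1
```

Request:
{"name": "drive_tool", "arguments": {"motion": [[[0,1,-2,0],[0,0,-1.5,0],[0,0,0,0],[0,0,0,0]]]}}

```text
time: 18.85
eef_pos: [0.4805, -0.356, 0.0314]
orientation: [0.0, 0.997, 0.072, 0.001]
wrist_force: [-3.3, 3.8, 11.2]
finger_gap: 0.0273
grasp_force: 61.8
```

Request:
{"name": "drive_tool", "arguments": {"motion": [[[0,0,0,0],[0,0,0,0],[0,0,0,0],[0,0,0,0],[0,0,0,0],[0,0,0,0],[0,0,0,0],[0,0,0,0]]], "hand": -1}}

```text
time: 19.65
eef_pos: [0.4801, -0.3558, 0.0298]
orientation: [-0.0, 0.997, 0.072, 0.0]
wrist_force: [0.8, 0.0, -0.5]
finger_gap: 0.0856
grasp_force: 0.0
```

Request:
{"name": "drive_tool", "arguments": {"motion": [[[0,0,20,0],[0,0,40,0],[0,0,45,0],[0,0,45,0],[0,0,0,0],[0,0,0,0]]]}}

```text
time: 20.25
eef_pos: [0.4803, -0.356, 0.1807]
orientation: [0.001, 0.997, 0.072, 0.001]
wrist_force: [-0.8, -0.2, -0.6]
finger_gap: 0.0853
grasp_force: 0.0
```

Run:
```python
from h import *
f=grab("wrist"); W=cloud(f); o=manip.get_obs(); print(o["time"],o["eef_pos"],o["orientation"],o["finger_gap"])
[print("blade",yaw(P),rect(P)) for P in blobs(f,W,(0,0,100),(180,80,255),.05,.07,(.5,.57,-.4,-.3),200)]
[print("handle",rect(P)) for P in blobs(f,W,(0,0,0),(180,255,90),.06,.08,(.4,.6,-.45,-.25),300)]
[print("clamp",rect(P),yaw(P)) for P in blobs(f,W,(22,100,60),(33,255,255),.05,.062,(.45,.9,-.4,.4),500)]
f=grab("top"); W=cloud(f); save(f,"pics/t2.png")
[print("top",rect(P),yaw(P)) for P in blobs(f,W,(22,100,60),(33,255,255),.045,.062,(.45,.9,-.4,.26),100)]
```

```text
20.3 [ 0.47990336 -0.35566263  0.17915533] [-1.54252830e-04  9.97381404e-01  7.23207102e-02 -1.59914086e-04] 0.08556563749257874
blade yaw lo 0.149 hi 0.172 ; ymid at xmid 536.6: -348.0 ; x 514.0..559.2 w 5.3 c 536.7 -347.8 size 45 7 longaxis 0.161 z 0.057..0.059 n443
handle c 480.3 -356.3 size 70 28 longaxis 0.159 z 0.067..0.070 n2892
clamp c 591.9 -116.1 size 50 21 longaxis -0.010 z 0.055..0.057 n1774 yaw lo 0.005 hi -0.122 ; ymid at xmid 591.9: -116.8 ; x 566.9..616.8 w 18.1
clamp c 600.9 -225.8 size 66 46 longaxis -0.024 z 0.055..0.057 n5378 yaw lo -0.024 hi -0.022 ; ymid at xmid 600.4: -226.0 ; x 567.3..633.5 w 44.6
top c 628.1 130.6 size 69 47 longaxis -0.089 z 0.054..0.059 n687 yaw lo -0.079 hi -0.084 ; ymid at xmid 627.6: 131.1 ; x 591.9..663.3 w 43.6
top c 625.0 14.3 size 68 45 longaxis -0.056 z 0.054..0.059 n685 yaw lo -0.064 hi -0.067 ; ymid at xmid 625.5: 14.3 ; x 591.0..660.1 w 43.2
top c 598.8 -102.0 size 67 46 longaxis -0.004 z 0.054..0.059 n696 yaw lo -0.006 hi -0.029 ; ymid at xmid 598.8: -102.3 ; x 565.4..632.3 w 44.2
top c 600.2 -225.7 size 68 45 longaxis -0.020 z 0.054..0.059 n668 yaw lo -0.075 hi -0.022 ; ymid at xmid 600.1: -225.2 ; x 566.4..633.8 w 43.6
```

View pics/t2.png

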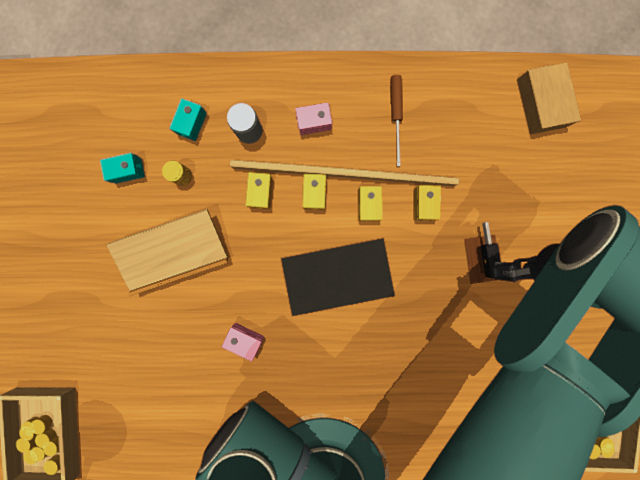

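The top picture shows the feeler back on its rest at (490,262) and the clamps in a row at rows 190–203. Now I'll grip clamp 1, which is choked.

Request:
{"name": "drive_tool", "arguments": {"motion": [[[30,32,0,-0.04],[30,33,0,-0.04],[30,33,0,-0.04],[31,32,0,-0.048],[0,0,-45,0],[0,0,-45,0],[0,0,-45,0],[0,0,-32,0],[0,0,0,0],[0,0,0,0]]]}}

```text
time: 21.35
eef_pos: [0.6007, -0.2257, 0.0126]
orientation: [-0.0, 1.0, -0.012, -0.001]
wrist_force: [0.8, -0.1, 1.1]
finger_gap: 0.0851
grasp_force: 0.0
```

Request:
{"name": "drive_tool", "arguments": {"motion": [[[0,0,0,0],[0,0,0,0],[0,0,0,0],[0,0,0,0],[0,0,0,0],[0,0,0,0]]], "hand": 1}}

```text
time: 21.95
eef_pos: [0.6018, -0.226, 0.0146]
orientation: [0.0, 1.0, -0.012, 0.001]
wrist_force: [-1.4, 2.0, 7.0]
finger_gap: 0.0453
grasp_force: 63.5
```

Request:
{"name": "drive_tool", "arguments": {"motion": [[[0,0,20,0],[0,0,30,0],[0,0,0,0]]]}}

```text
time: 22.25
eef_pos: [0.6026, -0.2264, 0.067]
orientation: [0.001, 1.0, -0.012, 0.003]
wrist_force: [0.8, -0.7, -5.3]
finger_gap: 0.0452
grasp_force: 63.8
```

Request:
{"name": "drive_tool", "arguments": {"motion": [[[-30,27,0,0.04],[-30,27,0,0.04],[-30,27,0,0.04],[-29,27,0,0.04],[-29,28,0,0.04],[0,0,0,0],[0,0,-30,0],[0,0,-8,0],[0,0,0,0],[0,0,0,0]]]}}

```text
time: 23.25
eef_pos: [0.4532, -0.09, 0.025]
orientation: [-0.0, 0.996, 0.088, -0.0]
wrist_force: [-0.4, 0.1, -5.7]
finger_gap: 0.0454
grasp_force: 64.7
```

Run:
```python
from h import *
f=grab("wrist"); W=cloud(f); o=manip.get_obs(); print(o["time"],o["eef_pos"],o["orientation"],o["wrist_force"],o["finger_gap"])
save(f,"pics/w4.png")
[print("clamp",rect(P)) for P in blobs(f,W,(22,100,60),(33,255,255),.045,.1,(.35,.55,-.15,.1),200)]
[print("mat",rect(P)) for P in blobs(f,W,(0,0,0),(180,120,90),-.002,.009,(.3,.6,-.2,.2),500)]
```

```text
23.3 [ 0.4534979  -0.09009657  0.02544783] [7.01304541e-05 9.96111353e-01 8.81029687e-02 1.84130472e-04] [ 0.04481259  0.53085868 -4.89378188] 0.04531251797307548
clamp c 479.2 -85.9 size 45 18 longaxis -1.436 z 0.065..0.067 n4842
mat c 444.6 -35.5 size 229 129 longaxis -1.382 z 0.003..0.005 n61019
```

View pics/w4.png

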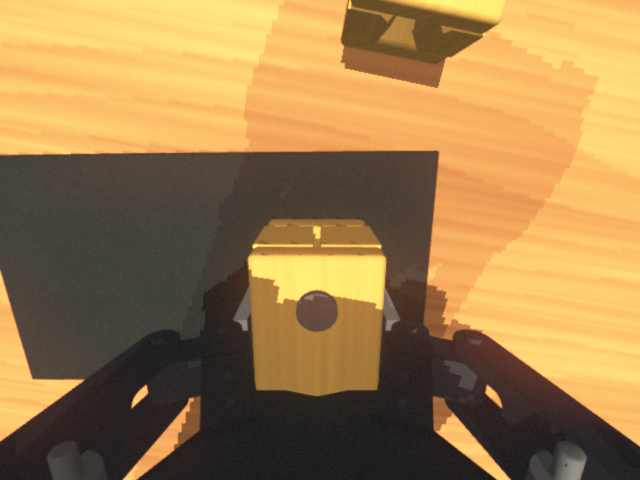

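The clamp hangs level at (317,320), 6 mm above the right part of the mat. I'll set it down, release and go on to clamp 3.

Request:
{"name": "drive_tool", "arguments": {"motion": [[[0,0,-4,0],[0,0,-2,0],[0,0,0,0]]]}}

```text
time: 23.6
eef_pos: [0.4531, -0.0899, 0.0188]
orientation: [0.0, 0.996, 0.088, 0.0]
wrist_force: [-0.6, 0.9, -6.2]
finger_gap: 0.0454
grasp_force: 65.2
```

Request:
{"name": "drive_tool", "arguments": {"motion": [[[0,0,0,0],[0,0,0,0],[0,0,0,0],[0,0,0,0],[0,0,0,0],[0,0,0,0],[0,0,30,0],[0,0,45,0],[0,0,45,0]]], "hand": -1}}

```text
time: 24.5
eef_pos: [0.4525, -0.0897, 0.14]
orientation: [-0.0, 0.996, 0.088, -0.001]
wrist_force: [1.6, -0.2, 0.2]
finger_gap: 0.0851
grasp_force: 0.0
```

Request:
{"name": "drive_tool", "arguments": {"motion": [[[35,21,0,-0.05],[35,21,0,-0.05],[35,21,0,-0.05],[35,21,0,-0.05],[33,20,0,-0.04],[0,0,0,0],[0,0,0,0]]]}}

```text
time: 25.2
eef_pos: [0.6261, 0.0146, 0.138]
orientation: [0.0, 1.0, -0.031, -0.001]
wrist_force: [-0.6, -1.1, 0.5]
finger_gap: 0.0853
grasp_force: 0.0
```

```bash
cat > all.py <<'E'
from h import *
f=grab("wrist"); W=cloud(f); o=manip.get_obs(); q=o["orientation"]; print(o["time"],o["eef_pos"],"yaw %.3f"%(2*np.arctan2(q[2],q[1])),o["finger_gap"])
[print("wrist",rect(P),yaw(P)) for P in blobs(f,W,(22,100,60),(33,255,255),.045,.07,(.35,.9,-.4,.22),300)]
f=grab("top"); W=cloud(f)
[print("top",rect(P)) for P in blobs(f,W,(22,100,60),(33,255,255),.045,.07,(.35,.9,-.4,.22),150)]
E
python3 all.py
```

```text
25.25 [0.62568201 0.01410846 0.13839715] yaw -0.063 0.08527746904688874
wrist c 639.1 13.4 size 44 44 longaxis -0.034 z 0.055..0.057 n2792 yaw lo -0.032 hi -0.042 ; ymid at xmid 639.6: 13.6 ; x 617.5..661.8 w 42.7
wrist c 630.3 131.1 size 69 45 longaxis -0.085 z 0.055..0.057 n5134 yaw lo -0.085 hi -0.088 ; ymid at xmid 630.8: 131.0 ; x 595.3..666.2 w 44.4
wrist c 600.8 -104.3 size 69 44 longaxis 0.006 z 0.055..0.057 n4199 yaw lo 0.002 hi 0.247 ; ymid at xmid 600.9: -106.2 ; x 566.4..635.4 w 39.3
top c 598.6 -116.4 size 67 17 longaxis 0.003 z 0.054..0.059 n269
```

Request:
{"name": "drive_tool", "arguments": {"motion": [[[1,0,-45,0],[0,0,-45,0],[0,0,-36,0],[0,0,0,0],[0,0,0,0]]]}}

```text
time: 25.8
eef_pos: [0.627, 0.0137, 0.0141]
orientation: [-0.0, 0.999, -0.032, 0.0]
wrist_force: [0.3, 0.1, 1.5]
finger_gap: 0.0853
grasp_force: 0.0
```

Request:
{"name": "drive_tool", "arguments": {"motion": [[[0,0,0,0],[0,0,0,0],[0,0,0,0],[0,0,0,0],[0,0,0,0],[0,0,0,0],[0,0,20,0],[0,0,30,0],[0,0,0,0]]], "hand": 1}}

```text
time: 26.7
eef_pos: [0.6288, 0.0142, 0.0671]
orientation: [-0.0, 0.999, -0.032, 0.003]
wrist_force: [0.9, -0.2, -4.2]
finger_gap: 0.0451
grasp_force: 63.3
```

Request:
{"name": "drive_tool", "arguments": {"motion": [[[-38,1,0,0.05],[-38,1,0,0.05],[-38,1,0,0.05],[-38,1,0,0.05],[-40,0.5,0,0.05],[0,0,0,0],[0,0,-30,0],[0,0,-8,0],[0,0,0,0],[0,0,0,0]]]}}

```text
time: 27.7
eef_pos: [0.4353, 0.0187, 0.0251]
orientation: [-0.0, 0.996, 0.093, -0.0]
wrist_force: [0.9, -0.3, -4.7]
finger_gap: 0.0455
grasp_force: 62.9
```

```bash
python3 all.py
```

```text
27.75 [0.43555714 0.01868115 0.02544843] yaw 0.187 0.04543496283308281
wrist c 458.4 23.1 size 44 21 longaxis -1.365 z 0.065..0.067 n5342 yaw lo -0.710 hi -0.482 ; ymid at xmid 458.3: 25.1 ; x 444.3..472.4 w 39.9
wrist c 450.7 -85.1 size 79 38 longaxis 0.461 z 0.059..0.061 n11317 yaw lo 0.593 hi 0.192 ; ymid at xmid 454.1: -85.1 ; x 420.7..487.5 w 35.7
top c 598.8 -102.0 size 67 45 longaxis -0.012 z 0.054..0.059 n699
top c 597.6 121.5 size 68 46 longaxis -0.075 z 0.054..0.059 n678
top c 451.1 -90.7 size 71 44 longaxis 0.210 z 0.058..0.064 n510
```

Clamp 4 has been knocked to about (600,121), still upright. I'll set clamp 3 down and fetch clamp 2.

Request:
{"name": "drive_tool", "arguments": {"motion": [[[0,0,-4,0],[0,0,-2,0],[0,0,0,0]]]}}

```text
time: 28.1
eef_pos: [0.4351, 0.0187, 0.0189]
orientation: [0.0, 0.996, 0.093, 0.0]
wrist_force: [0.2, -1.0, -5.9]
finger_gap: 0.0455
grasp_force: 63.5
```

Request:
{"name": "drive_tool", "arguments": {"motion": [[[0,0,0,0],[0,0,0,0],[0,0,0,0],[0,0,0,0],[0,0,0,0],[0,0,0,0],[0,0,30,0],[0,0,45,0],[0,0,45,0]]], "hand": -1}}

```text
time: 29.0
eef_pos: [0.4345, 0.0187, 0.14]
orientation: [-0.0, 0.996, 0.093, -0.001]
wrist_force: [1.1, -0.6, 0.1]
finger_gap: 0.0854
grasp_force: 0.0
```

Request:
{"name": "drive_tool", "arguments": {"motion": [[[33,-24,0,-0.04],[33,-24,0,-0.04],[33,-24,0,-0.04],[33,-25,0,-0.04],[33,-25,0,-0.035],[0,0,0,0],[0,0,0,0]]]}}

```text
time: 29.7
eef_pos: [0.6001, -0.1036, 0.1379]
orientation: [-0.0, 1.0, -0.004, -0.001]
wrist_force: [-0.7, 1.2, 1.0]
finger_gap: 0.0856
grasp_force: 0.0
```

```bash
python3 all.py
python3 - <<'E'
from h import *
f=grab("top"); W=cloud(f)
P=blobs(f,W,(0,0,0),(180,255,255),.02,.1,(.4,.6,.2,.45),400)
for p in P:
    print(rect(p))
    a=np.array([np.cos(.322),np.sin(.322)]); s=p[:,:2]@a; t=p[:,:2]@np.array([-a[1],a[0]])
    print("t",t.min(),t.max(),"s",s.min(),s.max())
    for c in np.arange(s.min(),s.max(),.01):
        k=(s>=c)&(s<c+.01); print("%.3f z %.4f"%(c+.005,np.median(p[k,2])),end="; ")
    k=(s>s.min()+.025); b=np.polyfit(s[k],p[k,2],1); k&=abs(p[:,2]-np.polyval(b,s))<.008; b=np.polyfit(s[k],p[k,2],1);s55=(.055-b[1])/b[0]; tm=(t.min()+t.max())/2
    A=np.c_[p[k][:,:2],np.ones(k.sum())];c=np.linalg.lstsq(A,p[k][:,2],rcond=None)[0]
    print("\nslope",b,s55,"mid",s55*a+tm*np.array([-a[1],a[0]]),"yaw",np.arctan2(c[1],c[0]))
E
```

```text
29.75 [ 0.59967112 -0.1031038   0.1383608 ] yaw -0.008 0.08545323531574929
wrist c 615.5 -103.7 size 44 39 longaxis 1.548 z 0.055..0.057 n2555 yaw lo 0.023 hi 0.021 ; ymid at xmid 615.7: -103.8 ; x 596.2..635.2 w 42.9
wrist c 598.6 112.6 size 70 31 longaxis -0.171 z 0.055..0.057 n2833 yaw lo -0.079 hi -0.370 ; ymid at xmid 598.6: 111.7 ; x 564.1..633.1 w 24.4
top c 597.2 121.4 size 69 46 longaxis -0.074 z 0.054..0.059 n681
top c 433.1 17.7 size 69 46 longaxis 0.196 z 0.058..0.063 n704
c 499.4 320.0 size 223 120 longaxis -1.249 z 0.039..0.072 n6033
t 0.03421040901336804 0.2568250163584276 s 0.5152085844873094 0.6349387115894316
0.520 z 0.0465; 0.530 z 0.0386; 0.540 z 0.0418; 0.550 z 0.0453; 0.560 z 0.0489; 0.570 z 0.0525; 0.580 z 0.0561; 0.590 z 0.0598; 0.600 z 0.0633; 0.610 z 0.0671; 0.620 z 0.0709; 0.630 z 0.0725; 
slope [ 0.35837392 -0.15184291] 0.5771706607846987 mid [0.50145545 0.32069271] yaw 0.3237562145167928
```

Request:
{"name": "drive_tool", "arguments": {"motion": [[[1,0,-45,0],[0,0,-45,0],[0,0,-35,0],[0,0,0,0],[0,0,0,0]]]}}

```text
time: 30.35
eef_pos: [0.6011, -0.103, 0.0152]
orientation: [0.0, 1.0, -0.004, 0.0]
wrist_force: [0.0, -0.1, 1.2]
finger_gap: 0.0854
grasp_force: 0.0
```

Request:
{"name": "drive_tool", "arguments": {"motion": [[[0,0,0,0],[0,0,0,0],[0,0,0,0],[0,0,0,0],[0,0,0,0],[0,0,0,0],[0,0,40,0],[0,0,45,0],[0,0,45,0],[0,0,15,0]]], "hand": 1}}

```text
time: 31.35
eef_pos: [0.6023, -0.1036, 0.1642]
orientation: [0.001, 1.0, -0.004, 0.003]
wrist_force: [0.1, 0.7, -4.8]
finger_gap: 0.0451
grasp_force: 64.7
```

Request:
{"name": "drive_tool", "arguments": {"motion": [[[-11,42,0,0.03],[-11,42,0,0.03],[-11,42,0,0.03],[-11,42,0,0.03],[-11,42,0,0.03],[-11,42,0,0.03],[-11,42,0,0.03],[-11,42,0,0.03],[-11,42,0,0.03],[-11,42,0,0.03]]]}}

```text
time: 32.35
eef_pos: [0.4899, 0.3182, 0.1575]
orientation: [0.0, 0.989, 0.146, -0.001]
wrist_force: [0.4, -0.4, -5.1]
finger_gap: 0.0456
grasp_force: 64.5
```

Request:
{"name": "drive_tool", "arguments": {"motion": [[[-10,42,0,0.03],[0,0,0,0],[0,0,0,0]]]}}

```text
time: 32.65
eef_pos: [0.4803, 0.3591, 0.1573]
orientation: [0.001, 0.987, 0.161, -0.001]
wrist_force: [0.6, 0.6, -4.4]
finger_gap: 0.0458
grasp_force: 65.0
```

```bash
cat > ledge.py <<'E'
from h import *
import sys
f=grab("wrist"); W=cloud(f); o=manip.get_obs(); q=o["orientation"]; print(o["time"],o["eef_pos"],"yaw %.3f"%(2*np.arctan2(q[2],q[1])),o["finger_gap"],o["wrist_force"])
if len(sys.argv)>1: save(f,sys.argv[1])
h=cv2.cvtColor(f["pixels"],cv2.COLOR_RGB2HSV)
for P in blobs(f,W,(22,100,60),(33,255,255),.05,.3,None,300):
    A=np.c_[P[:,:2]-P[:,:2].mean(0),np.ones(len(P))];c=np.linalg.lstsq(A,P[:,2],rcond=None)[0]
    print("clampface",rect(P),"tilt %.3f"%np.arctan(np.hypot(*c[:2])))
k=(h[...,0]<23)&(W[...,2]>.032)&(W[...,2]<.078)&(W[...,0]>.4)&(W[...,0]<.6)&(W[...,1]>.2)&(W[...,1]<.45)
P=W[k]; a=np.array([np.cos(.323),np.sin(.323)]); n=np.array([-a[1],a[0]]); s=P[:,:2]@a;t=P[:,:2]@n
j=abs(P[:,2]-(.3640*(s-.583)+.055))<.01; b=np.polyfit(s[j],P[j,2],1); s55=(.055-b[1])/b[0]
print("ledge n",len(P),"t",np.percentile(t,[.5,99.5]),"s",np.percentile(s,[.5,99.5]),"slope",b[0],"s55",s55)
E
python3 ledge.py pics/w5.png
```

```text
32.7 [0.48069541 0.35837268 0.15760687] yaw 0.322 0.045217717567083114 [ 0.03777602 -0.52221746 -4.76293624]
clampface c 576.3 141.2 size 35 17 longaxis 0.569 z 0.055..0.057 n526 tilt 0.031
clampface c 529.6 274.9 size 66 8 longaxis -1.156 z 0.056..0.060 n418 tilt 0.354
clampface c 415.5 33.9 size 43 16 longaxis 0.536 z 0.059..0.061 n348 tilt 0.022
ledge n 32304 t [0.0353533  0.25251752] s [0.51947895 0.6350909 ] slope 0.3430838665013348 s55 0.5799680927414501
```

View pics/w5.png

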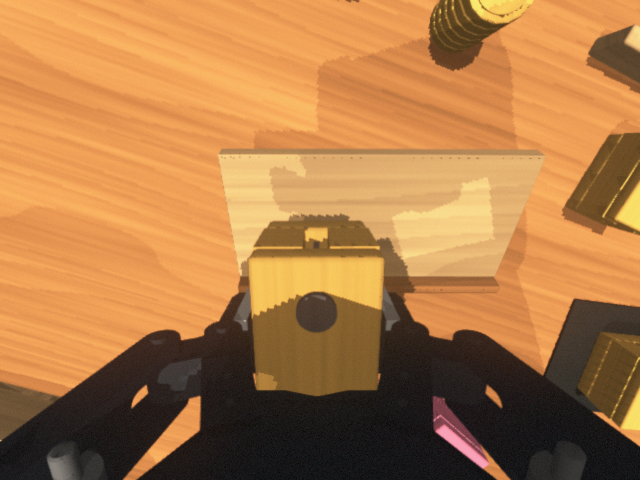

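The clamp is held straight at (317,320). The ledge's upper edge is at row 152 and its lip at row 283, and the measured middle is (506,322). I'll go down to just above contact.

Request:
{"name": "drive_tool", "arguments": {"motion": [[[2.5,6.5,0,0],[0,0,-40,0],[0,0,-30,0],[0,0,-5,0],[0,0,0,0]]]}}

```text
time: 33.2
eef_pos: [0.4838, 0.3647, 0.0838]
orientation: [0.0, 0.987, 0.16, -0.0]
wrist_force: [-0.2, 0.3, -5.0]
finger_gap: 0.045
grasp_force: 65.1
```

Request:
{"name": "drive_tool", "arguments": {"motion": [[[0,0,-2,0],[0,0,-1,0]]]}}

```text
time: 33.4
eef_pos: [0.4842, 0.3655, 0.0823]
orientation: [-0.0, 0.987, 0.16, 0.001]
wrist_force: [0.1, -0.5, -4.9]
finger_gap: 0.0454
grasp_force: 65.1
```

Request:
{"name": "drive_tool", "arguments": {"motion": [[[0,0,-1,0],[0,0,-1,0]]]}}

```text
time: 33.6
eef_pos: [0.4841, 0.3655, 0.0807]
orientation: [-0.0, 0.987, 0.16, 0.001]
wrist_force: [-7.6, -5.3, 15.6]
finger_gap: 0.0456
grasp_force: 67.0
```

```bash
python3 ledge.py
```

```text
33.65 [0.48410215 0.36548865 0.08077955] yaw 0.322 0.04516093905156262 [-3.83780331 -3.71194089  9.44755653]
clampface c 529.3 275.4 size 29 9 longaxis -1.138 z 0.057..0.060 n402 tilt 0.399
ledge n 54412 t [0.03571101 0.25235397] s [0.52247164 0.63507875] slope 0.34148895717307237 s55 0.5799857053288175
```

Request:
{"name": "drive_tool", "arguments": {"motion": [[[0,0,-1,0],[0,0,-1,0]]]}}

```text
time: 33.85
eef_pos: [0.4841, 0.3656, 0.0804]
orientation: [-0.0, 0.987, 0.16, 0.001]
wrist_force: [-17.1, -12.0, 34.2]
finger_gap: 0.045
grasp_force: 68.9
```

Request:
{"name": "drive_tool", "arguments": {"motion": [[[0,0,-1,0],[0,0,-1,0]]]}}

```text
time: 34.05
eef_pos: [0.4841, 0.3656, 0.0802]
orientation: [-0.001, 0.987, 0.16, 0.001]
wrist_force: [-27.0, -18.9, 50.9]
finger_gap: 0.0456
grasp_force: 70.9
```

Run:
```python
from h import *
f=grab("wrist"); save(f,"pics/w6.png"); W=cloud(f); o=manip.get_obs(); print(o["eef_pos"],o["wrist_force"])
for r in (260,280,345,370): print(r,W[r,285],W[r,350],f["pixels"][r,285])
```

```text
[0.48416991 0.36560639 0.0802851 ] [-24.34726476 -15.85464786  43.64281617]
260 [0.512299   0.3853402  0.12080018] [0.51905159 0.36513436 0.12080173] [235 178  86]
280 [0.50574633 0.38329466 0.12129953] [0.51233271 0.3626603  0.12061081] [245 195  92]
345 [0.48146636 0.37598157 0.12045966] [0.48906783 0.35418246 0.12089351] [134  98  46]
370 [0.47175839 0.37298751 0.12088542] [0.47822362 0.35006057 0.11940256] [133  96  45]
```

View pics/w6.png

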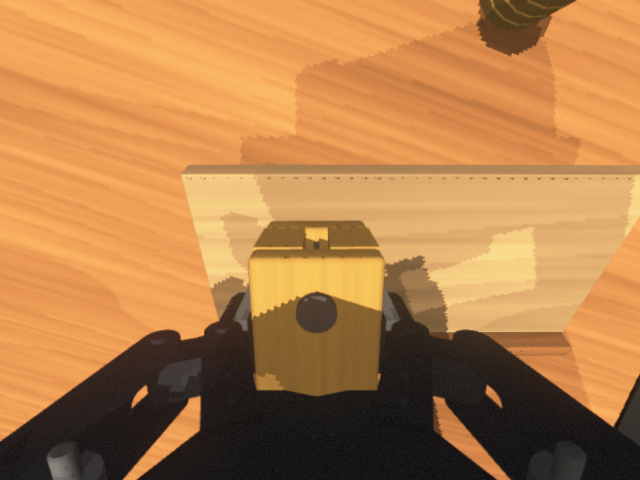

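The grip is too firm to pivot: the clamp in the picture is still level at (317,320), with 50 N on the wrist. I'll ease up to light contact, then loosen the fingers only just enough for the clamp to tip down between the pads.

Request:
{"name": "drive_tool", "arguments": {"motion": [[[0,0,2,0],[0,0,2,0],[0,0,0.5,0]]]}}

```text
time: 34.4
eef_pos: [0.484, 0.3655, 0.0808]
orientation: [-0.0, 0.987, 0.16, 0.001]
wrist_force: [-1.7, -2.6, 7.6]
finger_gap: 0.0453
grasp_force: 66.1
```

Request:
{"name": "drive_tool", "arguments": {"motion": [[[0,0,0,0],[0,0,0,0],[0,0,0,0],[0,0,0,0],[0,0,0,0]]], "hand": -0.13}}

```text
time: 34.9
eef_pos: [0.4835, 0.3652, 0.0792]
orientation: [0.0, 0.987, 0.16, -0.0]
wrist_force: [0.4, 0.0, 0.5]
finger_gap: 0.0483
grasp_force: 0.0
```

Run:
```python
from h import *
f=grab("wrist"); W=cloud(f); o=manip.get_obs(); print(o["eef_pos"],o["wrist_force"],o["finger_gap"])
for r in (250,280,300,345,370): print(r,W[r,285],W[r,350],f["pixels"][r,285])
```

```text
[0.48352111 0.36521247 0.07918766] [0.46314683 0.78246914 0.97844896] 0.047861131195590566
250 [0.5004167  0.38558673 0.07683875] [0.50992296 0.35717876 0.0768959 ] [222 163  78]
280 [0.49415697 0.38194207 0.09503273] [0.50260387 0.35635602 0.0948146 ] [185 134  61]
300 [0.49089893 0.37992807 0.10574286] [0.49861756 0.35597178 0.10520706] [108  78  40]
345 [0.47526069 0.37467663 0.11093101] [0.48257226 0.35058101 0.10989077] [127  94  46]
370 [0.4602034  0.37061209 0.10555076] [0.46836833 0.34487449 0.10501612] [167 121  56]
```

The top face now slopes at about 19°, so the clamp has tipped flat. I'll open, lift and go for clamp 4.

Request:
{"name": "drive_tool", "arguments": {"motion": [[[0,0,0,0],[0,0,0,0],[0,0,0,0],[0,0,0,0],[0,0,15,0],[0,0,35,0],[0,0,40,0],[0,0,0,0]]], "hand": -1}}

```text
time: 35.75
eef_pos: [0.4851, 0.3663, 0.1766]
orientation: [-0.002, 0.987, 0.16, 0.004]
wrist_force: [0.3, 0.3, -1.0]
finger_gap: 0.0852
grasp_force: 0.0
```

Request:
{"name": "drive_tool", "arguments": {"motion": [[[19,-41,0,-0.066],[19,-41,0,-0.066],[19,-41,0,-0.066],[19,-41,0,-0.066],[20,-40,0,-0.066],[20,-40,0,-0.068],[0,0,0,0],[0,0,0,0]]]}}

```text
time: 36.55
eef_pos: [0.5998, 0.1205, 0.1698]
orientation: [-0.0, 0.999, -0.039, 0.0]
wrist_force: [0.1, 0.3, -1.0]
finger_gap: 0.0854
grasp_force: 0.0
```

```bash
python3 all.py
python3 - <<'E'
from h import *
f=grab("top"); W=cloud(f)
for P in blobs(f,W,(22,100,60),(33,255,255),.065,.15,(.4,.6,.2,.45),150):
    A=np.c_[P[:,:2]-P[:,:2].mean(0),np.ones(len(P))];c=np.linalg.lstsq(A,P[:,2],rcond=None)[0]
    print("ledge clamp",rect(P),"tilt %.3f dir %.3f"%(np.arctan(np.hypot(*c[:2])),np.arctan2(c[1],c[0])))
E
```

```text
36.6 [0.59948162 0.12138695 0.16979921] yaw -0.076 0.08533508976207346
wrist c 609.2 121.5 size 48 44 longaxis -0.072 z 0.055..0.057 n2526 yaw lo -0.075 hi -0.065 ; ymid at xmid 610.6: 121.4 ; x 586.5..634.7 w 43.4
wrist c 473.7 -86.6 size 45 28 longaxis -1.411 z 0.059..0.061 n625 yaw lo 0.167 hi -0.336 ; ymid at xmid 476.8: -85.3 ; x 463.2..490.4 w 43.0
top c 451.1 -88.9 size 71 46 longaxis 0.174 z 0.058..0.064 n709
ledge clamp c 458.7 357.9 size 66 43 longaxis 0.311 z 0.094..0.115 n661 tilt 0.347 dir 0.332
```

Request:
{"name": "drive_tool", "arguments": {"motion": [[[0,0,-45,0],[0,0,-45,0],[0,0,-45,0],[0,0,-21,0],[0,0,0,0],[0,0,0,0]]]}}

```text
time: 37.3
eef_pos: [0.5997, 0.1221, 0.0144]
orientation: [-0.0, 0.999, -0.037, 0.0]
wrist_force: [0.2, -1.1, 0.6]
finger_gap: 0.0856
grasp_force: 0.0
```

Request:
{"name": "drive_tool", "arguments": {"motion": [[[0,0,0,0],[0,0,0,0],[0,0,0,0],[0,0,0,0],[0,0,0,0],[0,0,0,0],[0,0,40,0],[0,0,45,0],[0,0,45,0],[0,0,15,0]]], "hand": 1}}

```text
time: 38.3
eef_pos: [0.6007, 0.1214, 0.1633]
orientation: [-0.001, 0.999, -0.038, 0.003]
wrist_force: [0.1, 0.4, -5.5]
finger_gap: 0.0452
grasp_force: 65.9
```

Request:
{"name": "drive_tool", "arguments": {"motion": [[[-17,30,0,0.08],[-17,30,0,0.08],[-18,31,0,0.08],[-18,31,0,0.08],[-17,31,0,0.08],[0,0,0,0],[0,0,0,0],[0,0,-30,0],[0,0,0,0],[0,0,0,0]]]}}

```text
time: 39.3
eef_pos: [0.5125, 0.2734, 0.1277]
orientation: [0.0, 0.987, 0.161, -0.001]
wrist_force: [-0.5, -0.1, -5.9]
finger_gap: 0.0451
grasp_force: 65.6
```

Run:
```python
from h import *
f=grab("wrist"); W=cloud(f); o=manip.get_obs(); q=o["orientation"];print(o["eef_pos"],2*np.arctan2(q[2],q[1]),o["wrist_force"],o["finger_gap"])
for r in (260,280,345,370): print(r,W[r,285],W[r,350],f["pixels"][r,285])
```

```text
[0.5129194  0.27367381 0.12874238] 0.3226663488375133 [ 0.21016476 -0.30007795 -6.42797725] 0.04537480240502249
260 [0.54083294 0.29320398 0.16818777] [0.54750499 0.27295481 0.1679184 ] [242 189  89]
280 [0.53406946 0.29113644 0.16822641] [0.54153748 0.27096101 0.1697921 ] [249 205  95]
345 [0.51040242 0.28389051 0.16855658] [0.51783405 0.26215558 0.16877457] [140 101  47]
370 [0.50119025 0.28098764 0.16958586] [0.50790816 0.25849075 0.16859858] [139 100  47]
```

Request:
{"name": "drive_tool", "arguments": {"motion": [[[0.5,0,-30,0],[0,0,-14,0],[0,0,-2,0],[0,0,0,0]]]}}

```text
time: 39.75
eef_pos: [0.5132, 0.2741, 0.0828]
orientation: [0.0, 0.987, 0.161, -0.0]
wrist_force: [0.7, -0.2, -5.7]
finger_gap: 0.0451
grasp_force: 65.6
```

Request:
{"name": "drive_tool", "arguments": {"motion": [[[0,0,-1,0],[0,0,0,0]]]}}

```text
time: 39.95
eef_pos: [0.5134, 0.2744, 0.0823]
orientation: [-0.0, 0.987, 0.161, 0.001]
wrist_force: [-0.5, -0.1, -6.7]
finger_gap: 0.0452
grasp_force: 65.6
```

Request:
{"name": "drive_tool", "arguments": {"motion": [[[0,0,-1,0],[0,0,0,0]]]}}

```text
time: 40.15
eef_pos: [0.5131, 0.2743, 0.0805]
orientation: [-0.0, 0.987, 0.161, 0.0]
wrist_force: [0.6, -0.8, -6.7]
finger_gap: 0.0451
grasp_force: 65.6
```

Request:
{"name": "drive_tool", "arguments": {"motion": [[[0,0,0,0],[0,0,0,0],[0,0,0,0],[0,0,0,0],[0,0,0,0],[0,0,0,0]]], "hand": -0.13}}

```text
time: 40.75
eef_pos: [0.5131, 0.2742, 0.0804]
orientation: [-0.0, 0.987, 0.161, 0.0]
wrist_force: [0.5, 0.8, 0.0]
finger_gap: 0.0484
grasp_force: 0.0
```

Run:
```python
from h import *
f=grab("wrist"); W=cloud(f); o=manip.get_obs(); print(o["eef_pos"],o["wrist_force"],o["finger_gap"])
for r in (250,280,300,345,370): print(r,W[r,285],W[r,350],f["pixels"][r,285])
```

```text
[0.51305475 0.27420705 0.08032057] [-0.17043274  0.01046964  0.29010114] 0.0480170155427158
250 [0.52950248 0.29460847 0.07682336] [0.53946537 0.266224   0.07804462] [238 184  88]
280 [0.52375493 0.29097101 0.0964341 ] [0.53188263 0.26521814 0.09527068] [196 143  69]
300 [0.52023896 0.28892183 0.10660491] [0.52879702 0.26538014 0.10781499] [127  95  50]
345 [0.50303617 0.28337263 0.10953663] [0.51124122 0.25909834 0.1095929 ] [137 100  50]
370 [0.48734371 0.27913039 0.10364628] [0.49677349 0.25324321 0.10452343] [128  93  42]
```

Clamp 4 has tipped flat too. I'll open, lift, move the arm clear and check everything.

Request:
{"name": "drive_tool", "arguments": {"motion": [[[0,0,0,0],[0,0,0,0],[0,0,0,0],[0,0,0,0],[0,0,15,0],[0,0,35,0],[0,0,40,0],[0,0,45,0],[0,0,45,0]]], "hand": -1}}

```text
time: 41.7
eef_pos: [0.5126, 0.274, 0.2634]
orientation: [-0.0, 0.987, 0.161, 0.0]
wrist_force: [0.5, 1.0, -0.1]
finger_gap: 0.085
grasp_force: 0.0
```

Request:
{"name": "drive_tool", "arguments": {"motion": [[[0,40,0,0],[0,40,0,0],[0,40,0,0],[0,40,0,0],[-10,40,0,0],[-10,40,0,0],[-10,40,0,0],[0,0,0,0],[0,0,0,0]]]}}

```text
time: 42.6
eef_pos: [0.4826, 0.5547, 0.2609]
orientation: [0.0, 0.987, 0.162, 0.0]
wrist_force: [0.2, -0.0, 0.8]
finger_gap: 0.0855
grasp_force: 0.0
```

Run:
```python
from h import *
print(manip.get_obs()["eef_pos"])
f=grab("top"); W=cloud(f); save(f,"pics/t3.png")
for P in blobs(f,W,(22,90,40),(33,255,255),.05,.15,(.35,.65,-.4,.45),100):
    A=np.c_[P[:,:2]-P[:,:2].mean(0),np.ones(len(P))];c=np.linalg.lstsq(A,P[:,2],rcond=None)[0]
    print("clamp",rect(P),"tilt %.3f dir %.3f"%(np.arctan(np.hypot(*c[:2])),np.arctan2(c[1],c[0])))
[print("feeler",rect(P)) for P in blobs(f,W,(0,0,0),(180,255,120),.06,.08,(.4,.6,-.45,-.25))]
```

```text
[0.48263131 0.55472333 0.26085897]
clamp c 489.5 267.1 size 64 43 longaxis 0.311 z 0.094..0.115 n534 tilt 0.347 dir 0.314
clamp c 451.2 -89.4 size 70 46 longaxis 0.179 z 0.058..0.064 n705 tilt 0.005 dir -0.049
clamp c 433.1 17.9 size 69 46 longaxis 0.189 z 0.058..0.064 n706 tilt 0.006 dir -1.858
feeler c 478.3 -355.0 size 71 27 longaxis 0.157 z 0.063..0.073 n470
```

View pics/t3.png

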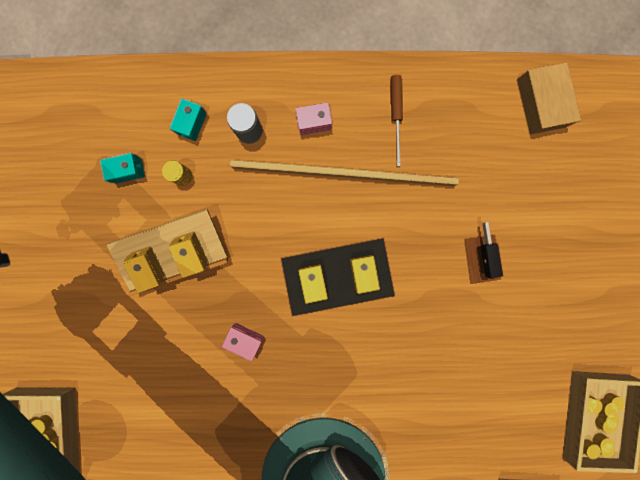

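The picture shows both true clamps side by side on the ledge at (142,268) and (187,252). Both choked clamps are upright on the mat at (313,283) and (365,274). The feeler is on its rest at (490,260) and the bystanders haven't moved. I'm handing in.

```bash
python3 -c "
from rig import manip
print(manip.job_done())"
```

```text
the job is handed in; nothing more can be done
None
```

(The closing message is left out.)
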